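# Load the rosin sampler tray and slide it onto its cloth

## Robot

A 6-joint arm with a two-finger parallel gripper is mounted at the origin on the work surface. World frame = base frame: x ahead of the robot, y to its left, z up, the work surface at z = 0. Lengths are in m, angles in rad, forces in N, time in s.
With the tool pointing down it reaches from about 0.35 to 0.725 m from the base axis. Payload 6 kg.
Tool frame: the origin (TCP) lies between the finger pads; the fingertips stand 25 mm ahead of it and the grasp point (between the pads) lies 6 mm ahead of it (manip.tips_ahead is the distance from the TCP to the fingertips, in m); z points along the fingers, y is the line along which they close (so a half turn about z gives the same grasp; the last joint's range is limited). The gripper opens to 85 mm and grips with 20 to 120 N. Pads are 22 mm wide; open, the fingers measure 114 mm over their backs; the gripper's body (76 mm by 85 mm) begins 54 mm behind the grasp point. The pads swing forward as they close: fully open they stand 13 mm farther back than shut.
Start: joints at [1.499, 0.04, 0.085, 0, -1.615, -0.334], TCP at [0.237, 0.551, 0.256] pointing down, gripper open.
Joint ranges: [-2.56, 2.56], [-1.29, 2.01], [-1.08, 1.49], [-3.29, 1.98], [-2.81, -0.18], [-2.99, 2.99]. Speed limits (rad/s): [2.57, 2.57, 3.01, 3.14, 3.14, 3.14].

## Interface

Orientations are given as a unit quaternion [w, x, y, z].
In Python, from rig import manip, kinematics, capture, get_calibration, ticket gives the robot as it stands. Calls block until the motion is done:
- manip.goto(position, orientation): joint-space move of the TCP to a pose.
- manip.line_to(position, speed=0.15, rotation=None): straight line of the TCP; rotation=None keeps the orientation; speed is the mean speed in m/s.
- manip.move_joints(angles): joint-space move.
- manip.command_gripper(opening, force=None): finger opening in m; force is the grip in N (None keeps the last); returns when the fingers have stopped.
- manip.pause(seconds).
- kinematics.inverse_kinematics(position, orientation): joint angles nearest the present ones, or None.
- capture(name): name is "scene" or "top" or "wrist"; returns (picture, depth): 400x640x3 uint8, red, green, blue; 400x640 float32, m along the optical axis (not along the pixel's ray), 0 where there is no reading.
- get_calibration(name): a dict with "intrinsics" (3x3 intrinsics, pixels), "dist_coeffs" ([k1, k2, p1, p2, k3] as OpenCV has them; the pictures are not rectified), "cam_to_world" (4x4, takes a point from camera to world coordinates); the wrist camera has in their place "tool_from_camera" (4x4, takes a point from camera to tool coordinates, whose origin is the TCP and whose axes are the flange's). Camera axes: x right, y down, z forward; pixel columns grow to the right and rows downward; lengths in m; the calibration is good to about 2 mm. A picture is of the moment at which its call begins: read the wrist's pose just before it. get_calibration takes no time and is no camera call.
A pose or a line that the arm cannot do raises manip.Unreachable and nothing moves.
- ticket.job_done(): hands the job in; it is judged then, once.
Readings, each from a call of its own:
- manip.get_time(): time.
- manip.get_joint_positions(): joint angles.
- manip.get_qvel(): joint speeds.
- manip.get_joint_torque(): joint torques, N m.
- manip.get_tcp_pos(): TCP position.
- manip.get_eef_rot(): TCP orientation.
- manip.get_ft_force(): force on the tool from outside, world axes, zero at the start.
- manip.get_wrist_torque(): the same for the moment, N m.
- manip.get_grip_width(): finger opening in m.
- manip.get_finger_force(): force on a finger pad.
Only numpy, scipy, OpenCV 4.12 (cv2) and the standard library are available. Lean on these libraries where they do the work, as an engineer would, in place of code of your own. Each camera call takes 0.05 s, during which the arm holds its last target. There are 200 camera calls.

## Task

Fill the wooden sampler tray with the rosin cakes, one after another in the order of the dots: first the amber cake in the one-dot pocket, then the red cake in the two-dot pocket, then the black cake in the three-dot pocket, each set down gently (not dropped), fully down in its pocket and let go before the next. When all three are in, slide the tray by its handle, flat along the bench without lifting it, until it sits centred and square on the green cloth, then let go. Leave the bottle, the bell and the brush where they are.

Things in the scene. Friction and masses are not known exactly. Their poses are not given: they have to be found in the camera images.
- tray: Dark wooden tray, a slab 140 mm (x) by 200 mm (y) by 18 mm thick, lying loose on the bench, about 0.45 kg. Three round pockets in a row along y, their centres 25 mm on the +x side of the centre and 66 mm apart, marked by one, two and three ivory dots along the +x edge. An upright pale handle stands on it 45 mm to the -x side, the side towards the robot. Origin: centre of its underside, z up.
- pocket1 (a point): Centre of the floor of the first pocket of the tray (one dot, at the tray's +y end: the left one seen from the robot): a round recess 50 mm in diameter, 10 mm deep, floor 8 mm above the tray's underside. Axes as the tray.
- pocket2 (a point): Centre of the floor of the second pocket of the tray (two dots, the middle one): a round recess 50 mm in diameter, 10 mm deep, floor 8 mm above the tray's underside. Axes as the tray.
- pocket3 (a point): Centre of the floor of the third pocket of the tray (three dots, at the tray's -y end: the right one seen from the robot): a round recess 50 mm in diameter, 10 mm deep, floor 8 mm above the tray's underside. Axes as the tray.
- tray_grip (a point): Middle of the top edge of the tray's handle, 57 mm above the tray's underside. The handle is a solid upright board 12 mm thick (tray x), 80 mm long (tray y), rising 39 mm above the tray's top face.
- rosin_amber: Rosin cake: a round puck 44 mm in diameter and 30 mm tall, straight-sided; the lower 14 mm is a pale wooden cup, the upper part and top are golden amber. Origin: centre of its underside, z up. Stands loose on the bench at the start. About 60 g.
- rosin_red: Rosin cake: a round puck 44 mm in diameter and 30 mm tall, straight-sided; the lower 14 mm is a pale wooden cup, the upper part and top are deep red. Origin: centre of its underside, z up. Stands loose on the bench at the start. About 60 g.
- rosin_black: Rosin cake: a round puck 44 mm in diameter and 30 mm tall, straight-sided; the lower 14 mm is a pale wooden cup, the upper part and top are black. Origin: centre of its underside, z up. Stands loose on the bench at the start. About 60 g.
- mat: Thin green cloth fixed flat on the bench, 180 mm (x) by 240 mm (y), 1 mm thick; it does not hinder sliding. The tray centred on it, long side along the cloth's long side and handle towards the robot, leaves a 20 mm green border all round. Origin: its centre, z up; the bench is at its underside.
- bottle: Bystander, to be left alone: small clear bottle with a red cap, 40 mm in diameter, 100 mm tall, standing on the bench. Origin: centre of its underside.
- bell: Bystander, to be left alone: small brass hand bell, 60 mm in diameter at the foot, 66 mm tall, standing on the bench. Origin: centre of its underside.
- brush: Bystander, to be left alone: brush lying on the bench, about 200 mm long along its x. Origin: on its underside near the middle.
Mind the look-alikes: they are no part of the job. Of the things that look like the rosin_black, take the one that is nearest to the robot's base at the start.

How it is judged:
On the way, in this order (a step that is already met when the one before it is completed fails the run):
1. the amber cake is fully down in the one-dot pocket and released (horizontal distance between rosin_amber and pocket1 below 0.007 m and z of rosin_amber in the frame of pocket1 below 0.004 m and angle between the z axis of rosin_amber and the z axis of tray, either way round below 0.12 rad and contact force between the fingers and rosin_amber below 0.3 N), for 0.2 s.
2. then the red cake is fully down in the two-dot pocket and released (horizontal distance between rosin_red and pocket2 below 0.007 m and z of rosin_red in the frame of pocket2 below 0.004 m and angle between the z axis of rosin_red and the z axis of tray, either way round below 0.12 rad and contact force between the fingers and rosin_red below 0.3 N), for 0.2 s.
3. then the black cake is fully down in the three-dot pocket and released (horizontal distance between rosin_black and pocket3 below 0.007 m and z of rosin_black in the frame of pocket3 below 0.004 m and angle between the z axis of rosin_black and the z axis of tray, either way round below 0.12 rad and contact force between the fingers and rosin_black below 0.3 N), for 0.2 s.
4. then the loaded tray is slid onto the cloth, centred and square, all cakes still in (horizontal distance between rosin_amber and pocket1 below 0.007 m and z of rosin_amber in the frame of pocket1 below 0.004 m and angle between the z axis of each of rosin_amber, rosin_red, rosin_black and the z axis of tray, either way round below 0.12 rad and horizontal distance between rosin_red and pocket2 below 0.007 m and z of rosin_red in the frame of pocket2 below 0.004 m and horizontal distance between rosin_black and pocket3 below 0.007 m and z of rosin_black in the frame of pocket3 below 0.004 m and horizontal distance between tray and mat below 0.015 m and angle between the x axis of tray and the x axis of mat, either way round below 0.12 rad), for 0.2 s.
At the end, for the whole second after the job is handed in: Amber, red and black cakes down in pockets 1, 2, 3 (within 7 mm of centre, 4 mm of the floor, 0.12 rad of upright in the tray); tray flat (within 4 mm, 0.04 rad) on the bench, within 15 mm of the cloth's centre and 0.12 rad of square; all at rest (all of step 4 and height (world z) of tray below 0.004 m and angle between tray's own z axis and vertical below 0.04 rad and linear speed of each of tray, rosin_amber, rosin_red, rosin_black below 0.02 m/s); the robot touches nothing.
It fails at once if the tray is lifted off the bench (over 10 mm) or tipped (over 0.12 rad) (height (world z) of tray above 0.01 m or angle between tray's own z axis and vertical above 0.12 rad).
It fails at once if a cake is dropped (moves faster than 0.6 m/s out of the fingers, a fall of about 20 mm) ((linear speed of rosin_amber above 0.6 m/s and contact force between the fingers and rosin_amber below 0.3 N) or (linear speed of rosin_red above 0.6 m/s and contact force between the fingers and rosin_red below 0.3 N) or (linear speed of rosin_black above 0.6 m/s and contact force between the fingers and rosin_black below 0.3 N)).
It fails at once if the bottle, bell or brush is moved by more than 20 mm (distance of any of bottle, bell, brush from where it was at the start of the episode above 0.02 m).
It also fails if it takes over 69 s, if anything falls off the work surface, if the arm or the gripper's body presses on something with over 40 N, if the wrist force passes 120 N, or if a joint passes its speed limit or range.

## Working session

There is one attempt and no reset: what is moved stays moved. The work goes in short steps, each a Python script; the robot and the scene stay as the last script left them, time stands still between calls to the robot, and variables do not carry over. Pictures are saved under pics/ and viewed, at most 10 in all, crops included, and the job is handed in when it is done.

```bash
ls; mkdir -p pics; python3 - <<'E'
from rig import manip, capture, get_calibration
import cv2, numpy as np
for n in ("scene","top"):
    p,d=capture(n); cv2.imwrite(f"pics/{n}0.png",p[:,:,::-1]); np.save(f"pics/{n}0.npy",d)
    c=get_calibration(n); print(n,np.round(c["intrinsics"],1).tolist(),c["dist_coeffs"],np.round(c["cam_to_world"],3).tolist(),(d>0).mean())
print(get_calibration("wrist"), manip.get_eef_rot(), manip.get_time())
E
```

```text
pics
scene [[500.2, 0.0, 315.4], [0.0, 500.2, 198.6], [0.0, 0.0, 1.0]] [0.02226713 0.         0.         0.         0.        ] [[-0.749, 0.462, -0.474, 1.147], [0.662, 0.504, -0.555, 0.617], [-0.017, -0.73, -0.684, 0.856], [0.0, 0.0, 0.0, 1.0]] 0.99628125
top [[514.8, 0.0, 318.5], [0.0, 514.8, 208.8], [0.0, 0.0, 1.0]] [-0.05969346  0.          0.          0.          0.        ] [[-0.003, -0.991, 0.134, 0.451], [-1.0, 0.003, -0.002, -0.014], [0.002, -0.134, -0.991, 1.27], [0.0, 0.0, 0.0, 1.0]] 0.9961796875
{'intrinsics': array([[282.77606457,   0.        , 317.04548641],
       [  0.        , 282.77606457, 196.48533386],
       [  0.        ,   0.        ,   1.        ]]), 'dist_coeffs': array([-0.00285915,  0.        ,  0.        ,  0.        ,  0.        ]), 'tool_from_camera': array([[-1.87281143e-04, -9.54369538e-01, -2.98628114e-01,
         7.78367368e-02],
       [ 9.99999895e-01, -5.41309394e-05, -4.54144127e-04,
         1.25751646e-03],
       [ 4.17256300e-04, -2.98628168e-01,  9.54369448e-01,
        -1.17647676e-01],
       [ 0.00000000e+00,  0.00000000e+00,  0.00000000e+00,
         1.00000000e+00]])} [ 7.96613475e-04  9.79485266e-01 -2.01514186e-01 -1.09845180e-04] 0.1
```

View pics/top0.png

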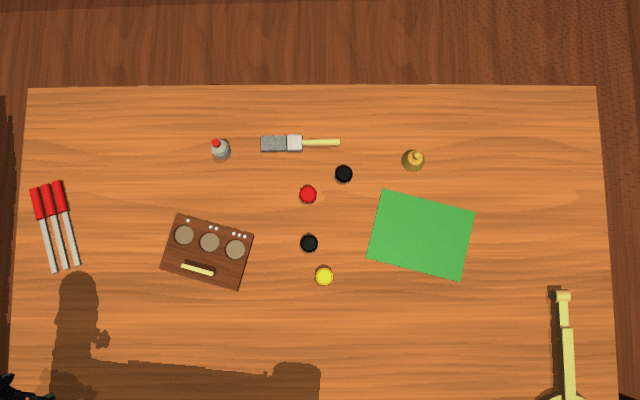

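View pics/scene0.png

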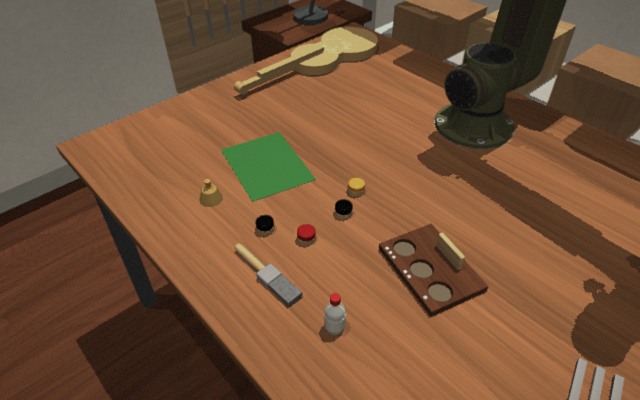

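The top view shows:
- The tray is at about (207,252), with pockets one, two and three at (184,234), (209,242) and (235,249), and the handle at (198,269).
- Amber is at (324,276) and red at (308,194).
- The near black cake is at (309,243). The look-alike is at (344,174).
- The cloth is at (420,235).

The scene view agrees. Next I measure from both views.

```bash
cat > h.py <<'E'
import numpy as np, cv2
from rig import manip, kinematics, capture, get_calibration
from scipy.spatial.transform import Rotation as R
def world(name,d,T=None):
    c=get_calibration(name); h,w=d.shape
    uv=np.stack(np.meshgrid(np.arange(w),np.arange(h)),-1).reshape(-1,1,2).astype(np.float64)
    n=cv2.undistortPoints(uv,c["intrinsics"],c["dist_coeffs"]).reshape(h,w,2)
    P=np.concatenate([n*d[...,None],d[...,None]],-1)
    if T is None: T=c["cam_to_world"]
    return P@T[:3,:3].T+T[:3,3]
def wristT():
    c=get_calibration("wrist"); q=manip.get_eef_rot(); T=np.eye(4)
    T[:3,:3]=R.from_quat(q,scalar_first=True).as_matrix(); T[:3,3]=manip.get_tcp_pos()
    return T@c["tool_from_camera"]
def snap(name):
    T=wristT() if name=="wrist" else None
    p,d=capture(name); W=world(name,d,T); W[d<=0]=np.nan
    return p,W
def down(yaw): # tool z down, tool y (closing) at angle yaw+90 in world
    return (R.from_euler('z',yaw)*R.from_euler('x',np.pi)).as_quat(scalar_first=True)
def near(W,c,r,z0,z1):
    m=(np.hypot(W[...,0]-c[0],W[...,1]-c[1])<r)&(W[...,2]>z0)&(W[...,2]<z1); return m
def cake(W,c,r=.035):
    m=near(W,c,r,.02,.045); P=W[m]
    if len(P)<10: return None
    z=np.median(np.sort(P[:,2])[len(P)//2:]); P=P[abs(P[:,2]-z)<.004]
    (x,y),rad=cv2.minEnclosingCircle(P[:,:2].astype(np.float32)*1000)
    return np.array([x/1000,y/1000,z,rad/1000,len(P)])
def rect(P):
    c,s,a=cv2.minAreaRect((P[:,:2]*1000).astype(np.float32)); b=cv2.boxPoints((c,s,a))
    e=[b[1]-b[0],b[2]-b[1]]; l=max(e,key=np.linalg.norm); 
    if l[1]<0:l=-l
    return np.array(c)/1000,np.linalg.norm(e,axis=1),np.arctan2(-l[0],l[1]) # yaw of x axis
E
cat > m.py <<'E'
from h import *
import sys
np.set_printoptions(precision=4,suppress=True)
seeds={}
p,W=snap("top")
for n,(u,v) in dict(amber=(324,276),red=(308,194),black=(309,243),tray=(216,262),mat=(420,235),hand=(198,269),bottle=(220,149),bell=(413,160),brush=(295,143),lookalike=(344,174)).items():
    seeds[n]=W[v,u]; print(n,W[v,u])
for cam in("top","scene"):
    if cam=="scene": p,W=snap("scene")
    print(cam,"bench z",np.nanmedian(W[near(W,seeds["black"]+[0,.0,0],.1,-.02,.015)][:,2]))
    for n in("amber","red","black"): print(n,cake(W,seeds[n]))
    i=p.astype(int); g=(i[...,1]>i[...,0]*1.6)&(i[...,1]>i[...,2]*1.6)&near(W,seeds["mat"],.2,-.02,.02)
    print("mat",rect(W[g]),np.median(W[g][:,2]))
    m=near(W,seeds["tray"],.16,.012,.025); print("tray",rect(W[m]),np.median(W[m][:,2]),m.sum())
    m=near(W,seeds["tray"],.12,.045,.065); print("hand",rect(W[m]),np.median(W[m][:,2]),m.sum())
E
python3 m.py
```

```text
amber [ 0.4561 -0.0291  0.0312]
red [0.6545 0.009  0.0321]
black [0.5354 0.0068 0.0272]
tray [0.4903 0.2322 0.0208]
mat [ 0.5565 -0.2693 -0.0062]
hand [0.4728 0.267  0.0582]
bottle [0.7572 0.2185 0.0739]
bell [ 0.7371 -0.2485  0.0393]
brush [0.785  0.0416 0.0221]
lookalike [ 0.7049 -0.0795  0.0272]
top bench z 0.0005727722196877671
amber [  0.4566  -0.0286   0.0316   0.0211 194.    ]
red [  0.6562   0.0104   0.0321   0.0212 187.    ]
black [  0.5359   0.0079   0.0319   0.0208 190.    ]
mat (array([ 0.558 , -0.2694]), array([178.8949, 239.3469], dtype=float32), np.float32(-0.25804022)) 0.0014482437767172618
tray (array([0.5159, 0.2588]), array([141.1243, 202.1288], dtype=float32), np.float32(-0.27819565)) 0.018535134828356892 3672
hand (array([0.4724, 0.2699]), array([12.5446, 77.3101], dtype=float32), np.float32(-0.28979823)) 0.05731337075903231 179
scene bench z -0.000423739266831924
amber [  0.4585  -0.0296   0.0297   0.021  144.    ]
red [  0.6584   0.0092   0.03     0.022  197.    ]
black [  0.5375   0.0067   0.0297   0.0229 167.    ]
mat (array([ 0.5592, -0.27  ]), array([178.0984, 243.3891], dtype=float32), np.float32(-0.26158145)) 0.0003808083795041606
tray (array([0.5171, 0.2553]), array([142.565 , 202.8229], dtype=float32), np.float32(-0.2788965)) 0.017436826182451126 3699
hand (array([0.4749, 0.2682]), array([14.796 , 79.6656], dtype=float32), np.float32(-0.2611536)) 0.05499398639248576 256
```

```bash
cat >> h.py <<'E'
def blobs(W,cam,z,mask):
    """centroids (world xy), equiv. diameter of mask blobs; rays cut with plane z"""
    s=(z-cam[2])/(W[...,2]-cam[2]); X=cam[:2]+(W[...,:2]-cam[:2])*s[...,None]; out=[]
    n,l=cv2.connectedComponents(cv2.morphologyEx(mask.astype(np.uint8),cv2.MORPH_OPEN,np.ones((3,3),np.uint8)))
    for k in range(1,n):
        P=X[l==k]
        if len(P)>300:
            (x,y),r=cv2.minEnclosingCircle((P*1000).astype(np.float32)); out.append(np.r_[P.mean(0),x/1000,y/1000,2*r/1000,len(P)])
    return out
E
cat > look.py <<'E'
from h import *
np.set_printoptions(precision=4,suppress=True)
cands=[-0.275+np.pi/2,-0.275-np.pi/2]
for y in cands: print(y,[np.round(kinematics.inverse_kinematics(p,down(y)),2) if kinematics.inverse_kinematics(p,down(y)) is not None else None for p in ([.54,.25,.2],[.47,.27,.05],[.46,-.03,.05],[.656,.01,.05],[.515,-.26,.05])])
print(manip.tips_ahead)
E
python3 look.py
```

```text
1.2957963267948966 [array([ 0.77,  0.03, -0.03,  0.  , -1.51,  2.1 ]), array([ 0.89, -0.04, -0.37,  0.  , -1.23,  1.97]), array([ 0.38, -0.27, -0.58,  0.  , -1.26,  2.49]), array([ 0.32,  0.26, -0.06,  0.  , -1.26,  2.55]), array([-0.12,  0.05, -0.28,  0.  , -1.24,  2.99])]
-1.8457963267948965 [array([ 0.77,  0.03, -0.03,  0.  , -1.51, -1.05]), array([ 0.89, -0.04, -0.37,  0.  , -1.23, -1.17]), array([ 0.38, -0.27, -0.58,  0.  , -1.26, -0.65]), array([ 0.32,  0.26, -0.06,  0.  , -1.26, -0.59]), array([-0.12,  0.05, -0.28,  0.  , -1.24, -0.16])]
0.025
```

```bash
cat > look2.py <<'E'
from h import *
np.set_printoptions(precision=4,suppress=True)
q=down(-.275-np.pi/2)
c={"amber":(.4575,-.0291),"red":(.6573,.0098),"black":(.5367,.0073)}
y=-.277; ax=np.array([np.cos(y),np.sin(y)]); p2=np.array([.5165,.2570])+.025*ax
manip.goto([*p2,.2],q); manip.pause(.2)
T=wristT(); p,W=snap("wrist"); cv2.imwrite("pics/w_tray.png",p[:,:,::-1])
m=near(W,p2,.15,.012,.023); zt=np.median(W[m][:,2]); print("tray",rect(W[m]),zt)
h=near(W,p2,.13,.045,.065); print("hand",rect(W[h]),np.median(W[h][:,2]))
print("pocket floor",np.median(W[near(W,p2,.015,-.02,.03)][:,2]))
for b in blobs(W,T[:3,3],zt,near(W,p2,.095,-.01,zt-.0035)&(W[...,2]>.003)): print("blob",b)
for n in("amber","black","red"):
    manip.goto([*c[n],.2],q); manip.pause(.2)
    T=wristT(); p,W=snap("wrist"); k=near(W,c[n],.035,.022,.04); z=np.median(W[k][:,2])
    print(n,z,blobs(W,T[:3,3],z,near(W,c[n],.035,z-.004,z+.006)))
print(manip.get_time())
E
python3 look2.py
```

```text
tray (array([0.5167, 0.2566]), array([140.4851, 200.4082], dtype=float32), np.float32(-0.2753252)) 0.018086633412370767
hand (array([0.4733, 0.2681]), array([12.6345, 78.6826], dtype=float32), np.float32(-0.27429894)) 0.05661747167185019
pocket floor 0.008651490139524265
blob [   0.5226    0.1857    0.5228    0.1861    0.0492 1865.    ]
blob [   0.5405    0.2487    0.5406    0.2492    0.0492 1529.    ]
blob [   0.5584    0.3116    0.5584    0.312     0.049  1243.    ]
amber 0.02971102425160424 [array([   0.4565,   -0.0317,    0.4565,   -0.0314,    0.0422, 1220.    ])]
black 0.029651523340545938 [array([   0.5355,    0.0046,    0.5355,    0.0049,    0.0421, 1191.    ])]
red 0.02969979197119718 [array([   0.6566,    0.0074,    0.6566,    0.0075,    0.0423, 1194.    ])]
4.9083
```

View pics/w_tray.png

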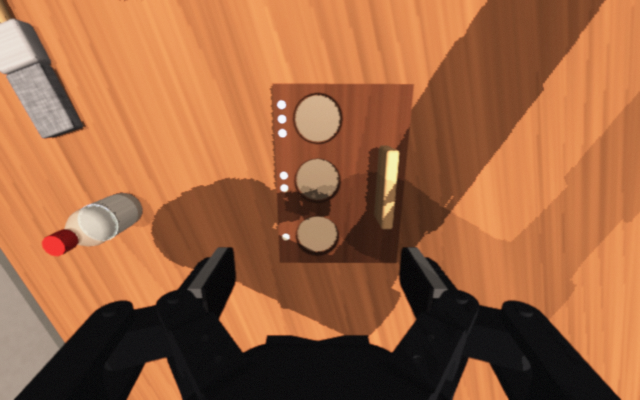

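The wrist picture shows the one-dot pocket at (317,234), two dots at (317,180), three dots at (318,118), and the handle at (389,190). Pocket spacing, sizes and heights match the text, so I grasp the amber cake next.

```bash
cat >> h.py <<'E'
Q=down(-.275-np.pi/2)
def pick(x,y):
    manip.goto([x,y,.11],Q); manip.command_gripper(.062,30); manip.line_to([x,y,.038],.08)
    manip.command_gripper(.03,30); w=manip.get_grip_width(); print("width",w,"pad",manip.get_finger_force(),"tcp",manip.get_tcp_pos())
    if w<.038: raise SystemExit("missed")
    manip.line_to([x,y,.11],.12); print("w",manip.get_grip_width())
E
python3 - <<'E'
from h import *
np.set_printoptions(precision=4,suppress=True)
pick(.4565,-.0315); manip.pause(.2)
T=wristT(); p,W=snap("wrist"); cv2.imwrite("pics/w_held.png",p[:,:,::-1])
t=manip.get_tcp_pos(); i=p.astype(int)
m=(i[...,0]>1.8*i[...,2])&(i[...,0]>120)&near(W,t,.03,t[2]-.02,t[2]+.02)
z=np.percentile(W[m][:,2],80); print("top z",z,t,m.sum())
m&=abs(W[...,2]-z)<.004
print(blobs(W,T[:3,3],z,m), manip.get_time())
E
```

```text
width 0.04241580702546898 pad 30.813737511634827 tcp [ 0.4571 -0.0314  0.0389]
w 0.043271182240710776
top z 0.1005240247567872 [ 0.4562 -0.0316  0.1093] 4682
[array([   0.4565,   -0.0341,    0.4563,   -0.0334,    0.0417, 4451.    ])] 8.525
```

View pics/w_held.png

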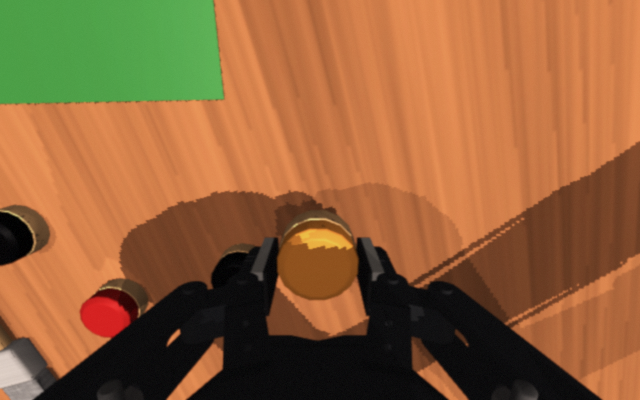

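```bash
python3 - <<'E'
from h import *
np.set_printoptions(precision=4,suppress=True)
manip.goto([.5586,.3122,.11],Q); manip.pause(.2)
T=wristT(); p,W=snap("wrist"); cv2.imwrite("pics/w_hov.png",p[:,:,::-1])
t=manip.get_tcp_pos(); i=p.astype(int)
m=(i[...,0]>1.8*i[...,2])&(i[...,0]>90)&near(W,t,.03,t[2]-.014,t[2]-.004)
P=W[m]; A=np.c_[P[:,:2]-P[:,:2].mean(0),np.ones(len(P))]; print("plane",np.linalg.lstsq(A,P[:,2],rcond=None)[0],len(P))
print(blobs(W,T[:3,3],np.median(P[:,2]),m),t)
p2=np.array([.5406,.249])
for b in blobs(W,T[:3,3],.018,near(W,p2,.12,-.01,.0145)&(W[...,2]>.003)): print("blob",b)
r=near(W,p2,.15,.012,.023); print("tray",rect(W[r]),np.median(W[r][:,2]))
p,W=snap("scene"); cv2.imwrite("pics/s_hov.png",cv2.resize(p[150:350,300:600,::-1],None,fx=2.5,fy=2.5))
i=p.astype(int); m=(i[...,0]>1.8*i[...,2])&(i[...,1]>.55*i[...,0])&near(W,t,.035,t[2]-.02,t[2]+.01); P=W[m]; print(len(P))
if len(P)>10: print("scene",P.mean(0),P.min(0),P.max(0))
E
```

```text
plane [0.0055 0.0327 0.1011] 4689
[array([   0.5595,    0.3088,    0.5596,    0.3094,    0.0424, 4669.    ])] [0.5589 0.3114 0.1105]
blob [   0.5239    0.1894    0.5233    0.187     0.049  4119.    ]
blob [   0.5407    0.2488    0.5408    0.2495    0.0493 3670.    ]
blob [   0.5557    0.3034    0.5587    0.3122    0.0488 1540.    ]
tray (array([0.5196, 0.2656]), array([140.2309, 181.9184], dtype=float32), np.float32(-0.2751469)) 0.018066995913852163
274
scene [0.5608 0.3174 0.0997] [0.5348 0.2969 0.0906] [0.5814 0.3321 0.1204]
```

View pics/s_hov.png

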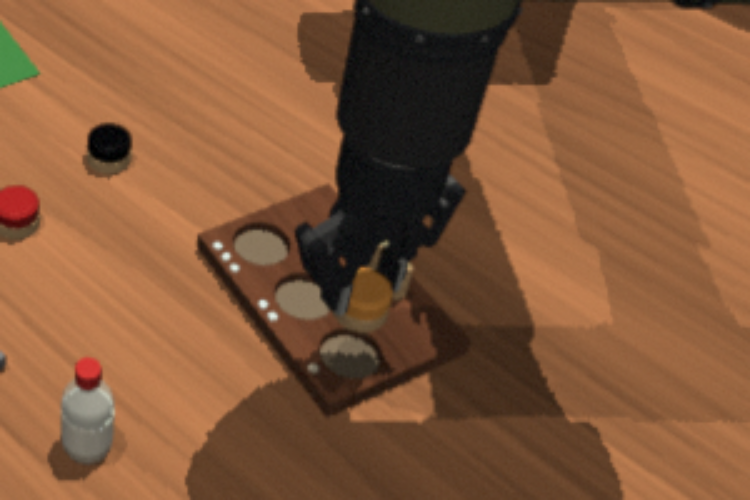

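Amber is held almost level, above the one-dot pocket at crop pixel (350,355). I will lower it in small steps while watching the wrist force.

```bash
cat >> h.py <<'E'
def place(x,y,zg=.0389,zf=.0):
    """x,y wanted TCP; zg TCP z read at grasp on bench"""
    c=np.array([x,y,.062]); 
    if manip.get_tcp_pos()[2]>.075 and np.hypot(*(np.array(manip.get_tcp_pos())[:2]-[x,y]))>.03: manip.goto([x,y,.11],Q)
    manip.line_to(c,.1); manip.pause(.15)
    for _ in range(2):
        c[:2]+=np.array([x,y])-manip.get_tcp_pos()[:2]; manip.line_to(c,.05); manip.pause(.15)
    f0=manip.get_ft_force(); e=c[2]-manip.get_tcp_pos()[2]; print("start",manip.get_tcp_pos())
    for z in np.arange(.058,zg+.0065,-.0015):
        manip.line_to([c[0],c[1],z+e],.03); df=np.array(manip.get_ft_force())-f0
        if abs(df[2])>4 or np.hypot(*df[:2])>6: break
    manip.pause(.1); df=np.array(manip.get_ft_force())-f0; t=manip.get_tcp_pos(); print("end cmd",z,"tcp",t,"df",df)
    return t
def release(t):
    manip.command_gripper(.060,30); manip.line_to([*manip.get_tcp_pos()[:2],.12],.1)
E
python3 - <<'E'
from h import *
np.set_printoptions(precision=4,suppress=True)
place(.5583,.3134); print(manip.get_time())
E
```

```text
start [0.5583 0.3134 0.062 ]
end cmd 0.04599999999999999 tcp [0.5586 0.3135 0.0469] df [-1.6794 -0.52    6.4441]
14.1333
```

The cake reached the expected depth and touched the floor. I release it and check.

```bash
cat > chk.py <<'E'
from h import *
import sys
np.set_printoptions(precision=4,suppress=True)
def chk(i):
    """look at tray from above pocket2"""
    p2=np.array([.5406,.2492]); manip.goto([*p2,.2],Q); manip.pause(.15)
    T=wristT(); p,W=snap("wrist"); cv2.imwrite(f"pics/chk{i}.png",p[:,:,::-1])
    m=near(W,p2,.15,.012,.023); print("tray",rect(W[m]))
    for b in blobs(W,T[:3,3],.018,near(W,p2,.095,-.01,.0145)&(W[...,2]>.003)): print("pocket",b)
    k=near(W,p2,.12,.033,.046); h=near(W,[.473,.268],.05,0,.1)
    for b in blobs(W,T[:3,3],.038,k&~h): print("cake",b,np.median(W[near(W,b[:2],.015,.02,.06)][:,2]))
E
python3 - <<'E'
from chk import *
release(0); chk(1); print(manip.get_time())
E
```

```text
tray (array([0.5168, 0.2571]), array([140.4525, 200.5311], dtype=float32), np.float32(-0.27652368))
pocket [   0.5226    0.1856    0.5228    0.1862    0.0494 1883.    ]
pocket [   0.5405    0.2487    0.5406    0.2493    0.0492 1532.    ]
cake [   0.5588    0.3117    0.5589    0.312     0.0426 1072.    ] 0.03812174353941358
16.0333
```

```bash
python3 - <<'E'
from chk import *
pick(.6566,.0075); place(.5402,.2503); print(manip.get_time())
E
```

```text
width 0.042583124097807665 pad 30.89810013771057 tcp [0.6572 0.0076 0.0391]
w 0.04252083312922102
start [0.5402 0.2502 0.062 ]
end cmd 0.04599999999999999 tcp [0.5405 0.2504 0.0471] df [-3.345  -1.176   6.1267]
24.4583
```

```bash
python3 - <<'E'
from chk import *
release(0); chk(2); pick(.5355,.0048); place(.5225,.1874); print(manip.get_time())
E
```

```text
tray (array([0.5167, 0.2569]), array([140.627 , 200.3932], dtype=float32), np.float32(-0.27545664))
pocket [   0.5225    0.1856    0.5227    0.1861    0.0493 1869.    ]
cake [   0.5411    0.2494    0.5413    0.2496    0.0422 1278.    ] 0.03813039303855664
cake [   0.5589    0.3117    0.5589    0.312     0.0424 1070.    ] 0.038164415795838236
width 0.0427506798579836 pad 30.814300775527954 tcp [0.5361 0.0049 0.0389]
w 0.04274890654850541
start [0.5225 0.1873 0.062 ]
end cmd 0.04599999999999999 tcp [0.5228 0.1875 0.047 ] df [-1.91   -0.0079  6.8466]
34.3333
```

```bash
python3 - <<'E'
from chk import *
release(0); chk(3); print(manip.get_time())
g=[.4734,.2690]
manip.goto([*g,.13],Q); manip.command_gripper(.04,40); manip.line_to([*g,.051],.08)
manip.command_gripper(.0,40); print(manip.get_grip_width(),manip.get_tcp_pos(),manip.get_ft_force())
manip.line_to([.5151,-.2581,.051],.12,rotation=down(-.26-np.pi/2)); manip.pause(.3)
print(manip.get_tcp_pos(),manip.get_ft_force(),manip.get_time())
E
```

```text
tray (array([0.5167, 0.2569]), array([140.4468, 200.9187], dtype=float32), np.float32(-0.27587155))
cake [   0.5236    0.1873    0.5236    0.1877    0.0421 1552.    ] 0.038103595936547274
cake [   0.5411    0.2493    0.5413    0.2496    0.0425 1275.    ] 0.038083998067037106
cake [   0.5587    0.3116    0.5587    0.3118    0.0429 1061.    ] 0.03812407858607128
36.225
0.011545912380507046 [0.4735 0.2693 0.0516] [-2.7201  0.6452  2.9898]
[ 0.5155 -0.2576  0.0516] [-0.2228  5.0962  6.7236] 43.3917
```

```bash
python3 - <<'E'
from h import *
np.set_printoptions(precision=4,suppress=True)
manip.command_gripper(.04,40); t=manip.get_tcp_pos(); manip.line_to([*t[:2],.15],.1); manip.line_to([.40,-.05,.3],.25); manip.pause(.3)
c=np.array([.5586,-.2697])
p,W=snap("top"); cv2.imwrite("pics/fin.png",p[120:320,330:530,::-1].repeat(3,0).repeat(3,1))
m=near(W,c,.14,.012,.025); print("tray",rect(W[m]),np.median(W[m][:,2]))
i=p.astype(int); g=(i[...,1]>i[...,0]*1.6)&(i[...,1]>i[...,2]*1.6)&near(W,c,.2,-.02,.02); print("mat",rect(W[g]))
for k in range(3):
    a=-.26; s=(1-k)*.066; q=c+.025*np.array([np.cos(a),np.sin(a)])+s*np.array([-np.sin(a),np.cos(a)]); print(q,np.median(W[near(W,q,.015,.02,.06)][:,2]))
print(manip.get_time(),manip.get_tcp_pos())
E
```

```text
tray (array([ 0.5599, -0.2671]), array([141.1461, 200.1294], dtype=float32), np.float32(-0.2570414)) 0.018442986926012095
mat (array([ 0.5577, -0.2691]), array([178.6665, 239.1103], dtype=float32), np.float32(-0.25877637))
[ 0.5997 -0.2123] 0.03854162719478449
[ 0.5828 -0.2761] 0.03811813983955903
[ 0.5658 -0.3399] 0.03803303372084277
46.5417 [ 0.4    -0.0503  0.2997]
```

View pics/fin.png

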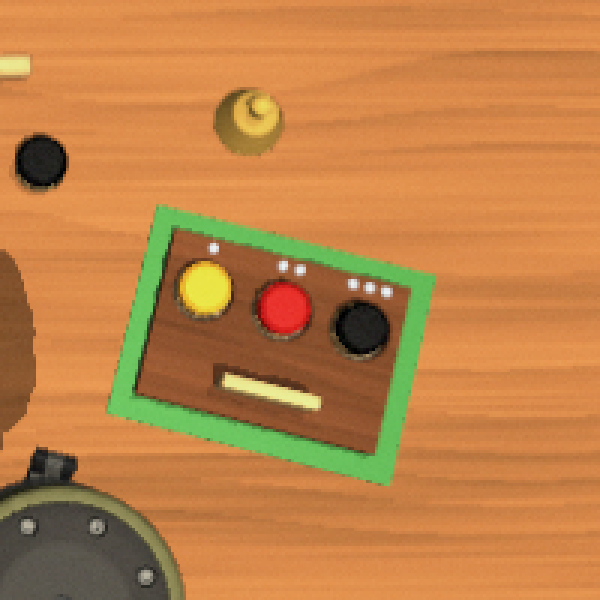

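The tray sits square on the cloth with a green border all round. Amber is at (205,290), red at (284,308) and black at (361,328), all down in their pockets. The tray is about 3 mm off centre and the arm is clear, so I hand in the job.

```bash
python3 -c "
from rig import ticket
print(ticket.job_done())"
```

```text
the job is handed in; nothing more can be done
None
```

I handed the job in at about 47 s: the amber, red and black cakes are down in pockets 1, 2 and 3, and the tray is on the cloth about 3 mm off centre and square, but the hand-in returned no verdict.

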